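Open the mustard-yellow drying arm square

ROBOT

A 6-joint arm with a two-finger parallel gripper is mounted at the origin on the work surface. World frame = base frame: x ahead of the robot, y to its left, z up, the work surface at z = 0. Lengths are in m, angles in rad, forces in N, time in s.
With the tool pointing down it reaches from about 0.225 to 0.875 m from the base axis. Payload 3.4 kg.
Tool frame: the origin (TCP) lies at the very end of the fingers, on their centre line; the grasp point (between the pads) lies 19 mm behind it; z points along the fingers, y is the line along which they close (so a half turn about z gives the same grasp; the last joint's range is limited). The gripper opens to 85 mm and grips with 20 to 120 N. Pads are 22 mm wide; open, the fingers measure 114 mm over their backs; the gripper's body (76 mm by 85 mm) begins 54 mm behind the grasp point. The pads swing forward as they close: fully open they stand 13 mm farther back than shut.
Start: joints at [-0.121, 0.276, 1.505, -0, 1.361, -0.121], TCP at [0.575, -0, 0.231] pointing down, gripper open.
Joint ranges: [-2.89, 2.89], [-0.75, 2.08], [0.22, 2.7], [-1.18, 4.32], [0.11, 2.71], [-2.7, 2.7]. Speed limits (rad/s): [2.57, 2.57, 3.14, 3.14, 3.14, 3.14].

INTERFACE

Orientations are given as a unit quaternion [w, x, y, z].
In Python, from rig import manip, get_image, camera_info gives the robot as it stands. The module is installed in compiled form; this text tells all that it offers.
- The arm moves only by the shell command python3 -m crank 'ROWS' [FORCE]. ROWS is a JSON object of lists of equal length, an entry for each row: "translation": the shift along the tool's x, y, z in mm, a list of three; "roll": the turn about the tool's z in rad; "fingers": the opening, from 0 (shut) to 1 (fully open). A call has 1 to 8 rows; each row shifts and turns the commanded pose from where the row before left it, along the tool's axes as they then stand; what a row does not reach is not made up. A row lasts 1/10 s, in which the tool goes at most 50 mm and 8.59 degrees, less where a joint would pass 70% of its speed; a pose out of reach is approached as far as the arm can. A call is refused whole if a number of a shift passes 50 or a number of a turn 0.15, either way. A call with a gripper value outside its range is refused whole. The fingers move at their own pace and stop on an object; FORCE is the grip in N (left out, the last holds). Time passes only in rows, so rows that do not move let the fingers close. It gives the time, the measured TCP pose, the force, the opening and the grip force at its end, in the units of the state.
- manip.get_state(): the state, without advancing time (a new reading comes with each control period).
- get_image(name): name is "scene" or "side" or "wrist"; returns the picture (420x560x3 uint8, blue, green, red); there is no depth.
- camera_info(name): a dict with "mtx" (3x3 intrinsics, pixels), "D" ([k1, k2, p1, p2, k3] as OpenCV has them; the pictures are not rectified), "rvec" (rotation vector, rad) and "tvec" (3), from world to camera coordinates, as OpenCV has them. Camera axes: x right, y down, z forward; pixel columns grow to the right and rows downward; lengths in m; the calibration is good to about 2 mm. A picture is of the moment at which its call begins: read the wrist's pose just before it. camera_info takes no time and is no camera call; for the wrist camera it gives the pose at the moment of the call.
- manip.sign_off(): hands the job in; it is judged then, once.
The state is a dict: "clock": time; "qpos": joint angles; "qd": joint speeds; "effort": joint torques, N m; "position": TCP position; "ee_rot": TCP orientation; "contact_force": force on the tool from outside, world axes, zero at the start; "moment": the same for the moment, N m; "width": finger opening in m; "gripper_force": force on a finger pad.
Only numpy, scipy, OpenCV 4.12 (cv2) and the standard library are available. Lean on these libraries where they do the work, as an engineer would, in place of code of your own. Each camera call takes 0.05 s, during which the arm holds its last target. There are 200 camera calls.

TASK

On the laundry worktop stand two small drying stands, each with a swinging arm on a stiff hinge. Swing the arm with the mustard-yellow knob out until it stands square (90 degrees) to its own flat foot, let go, and see that it stays there by itself. Leave the arm with the black knob as it is.

Things in the scene. Friction and masses are not known exactly. Their poses are not given: they have to be found in the camera images.
- yellow_arm (a joint): swing angle (rad) of the yellow-knobbed arm about its upright post: 0 = the arm lies directly above the long end of its foot, growing counter-clockwise seen from above, stop at 2.6; it starts between 0.2 and 0.9, square to the foot is 1.57. The hinge is stiff (about 0.25 N m of friction, no spring) and stays where it is left.
- yellow_grip (a point): point to grasp on the yellow-knobbed arm: middle of the upright round mustard-yellow knob at the arm's free end (28 mm diameter, standing 50 mm above the arm's axis, this point 30 mm above that axis, 230 mm above the worktop, open all round). The arm is a black level round bar of 12 mm diameter with thin collars, 200 mm from hinge axis to knob axis. The point's x axis points along the arm, outwards from the hinge; z is up.
- yellow_post (a point): point on the vertical hinge axis of the yellow-knobbed arm, at the height of the bar (200 mm above the worktop), at the top of a 22 mm aluminium post with a mustard-yellow hub of 34 mm diameter. The stand is fixed to the worktop; its foot is a flat aluminium bar, 290 x 70 x 12 mm, reaching 240 mm from the post to one side and 50 mm to the other. The point's x axis points along the long end of the foot; square is the direction of its y axis.
- black_grip (a point): middle of the black knob of the other drying stand, which is of the same shape and sizes but with black knob and hub: to be left alone.

How it is judged:
At the end, for the whole second after the job is handed in: the yellow-knobbed arm stands at 90 degrees to its foot, within 10 degrees, at rest and let go, and the black knob is within 20 mm of where it started (value of joint yellow_arm between 1.396 and 1.746 rad and velocity of joint yellow_arm between -0.05 and 0.05 rad/s and distance of black_grip from where it was at the start of the episode below 0.02 m); the robot touches nothing.
It fails at once if the arm with the black knob is pushed more than 20 mm from where it was (distance of black_grip from where it was at the start of the episode above 0.02 m).
It also fails if it takes over 42 s, if anything falls off the work surface, if the arm or the gripper's body presses on something with over 40 N, if the wrist force passes 120 N, or if a joint passes its speed limit or range.

## Working session

There is one attempt and no reset: what is moved stays moved. The work goes in short steps, Python scripts to look and compute and a shell command to move; the robot and the scene stay as the last step left them, time stands still between calls to the robot, and variables do not carry over. Pictures are saved under pics/ and viewed, at most 10 in all, crops included, and the job is handed in when it is done.

```bash
mkdir -p pics; python3 - <<'E'
from rig import manip,get_image,camera_info
import cv2
s=manip.get_state();print(s['clock'],s['position'],s['ee_rot'],s['width'])
for n in('scene','side'):cv2.imwrite(f'pics/{n}0.png',get_image(n))
E
```

```text
0.0 [5.74471320e-01 7.27748595e-05 2.30441172e-01] [-7.17704231e-04  7.07099562e-01  7.07113417e-01 -5.57492101e-04] 0.08556596256714435
```

View pics/scene0.png

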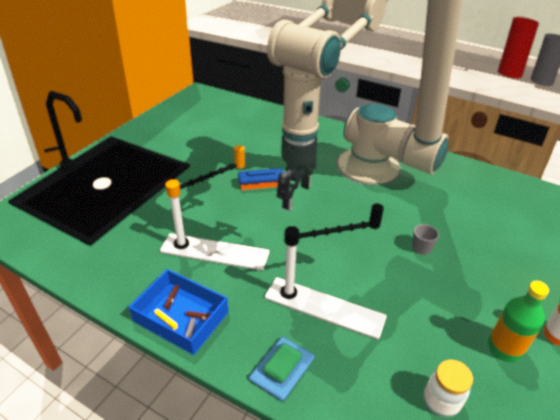

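View pics/side0.png

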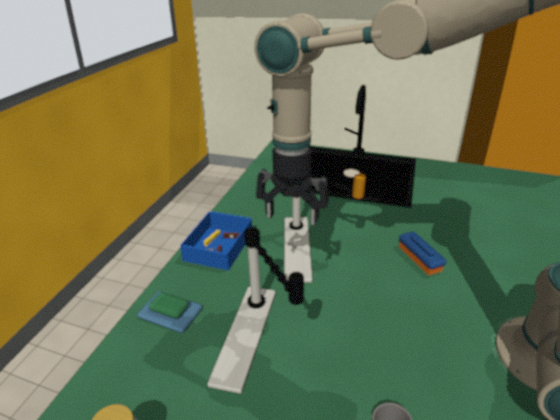

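Scene view: yellow hub at about (173,188), yellow knob at (239,157), and its foot runs from (161,245) to (268,258). The black stand has its hub at (291,236) and knob at (376,216). Side view: the yellow knob is at (359,186), and the gripper hides the hub.

```bash
cat > h.py <<'E'
import cv2,numpy as np
from rig import manip,get_image,camera_info
def ray(n,uv,ci=None):
    c=ci or camera_info(n);K=np.array(c['mtx'],float);D=np.array(c['D'],float)
    p=cv2.undistortPoints(np.array([[uv]],float),K,D)[0,0]
    R=cv2.Rodrigues(np.array(c['rvec'],float))[0];t=np.array(c['tvec'],float).ravel()
    return -R.T@t,R.T@np.array([p[0],p[1],1])
def onz(n,uv,z):
    o,d=ray(n,uv);return o+d*(z-o[2])/d[2]
def tri(a,b):
    (o,d),(q,e)=ray(*a),ray(*b);s=np.linalg.lstsq(np.c_[d,-e],q-o,rcond=None)[0]
    x,y=o+d*s[0],q+e*s[1];return (x+y)/2,np.linalg.norm(x-y)
def blobs(im,box):
    h=cv2.cvtColor(im,cv2.COLOR_BGR2HSV);m=cv2.inRange(h,(10,150,100),(30,255,255))
    x0,y0,x1,y1=box;k=np.zeros_like(m);k[y0:y1,x0:x1]=m[y0:y1,x0:x1]
    n,l,s,c=cv2.connectedComponentsWithStats(k);return [(s[i],c[i]) for i in range(1,n) if s[i][4]>15]
E
python3 - <<'E'
from h import *
np.set_printoptions(precision=4,suppress=True)
a=cv2.imread('pics/scene0.png');b=cv2.imread('pics/side0.png')
S=blobs(a,(155,135,260,205));T=blobs(b,(340,165,380,205))
print(S,T)
for st,c in S: print('scene z.23',onz('scene',c,.23),'z.2',onz('scene',c,.2))
for st,c in T: print('side z.23',onz('side',c,.23))
k=max(S,key=lambda q:q[1][0])[1]
if T: print(tri(('scene',k),('side',T[0][1])))
print('base',onz('scene',(181,244),.012),onz('side',(297,226),.012))
f=[onz('scene',p,.012) for p in((168,236),(270,250),(265,266),(161,249))]
print('foot',*f)
print('foot side end',onz('side',(287,278),.012),onz('side',(311,277),.012))
print('black hub',onz('scene',(291,236),.2),'knob',onz('scene',(376,216),.23),onz('side',(296,288),.23))
E
```

```text
[(array([234, 146,  11,  23, 223], dtype=int32), array([239.2646, 156.4484])), (array([165, 179,  16,  19, 238], dtype=int32), array([172.4874, 187.4874])), (array([240, 184,  20,   6,  94], dtype=int32), array([249.7553, 186.5532]))] [(array([353, 174,  12,  25, 246], dtype=int32), array([358.4715, 185.9919]))]
scene z.23 [ 0.4733 -0.2188  0.23  ] z.2 [ 0.4349 -0.2447  0.2   ]
scene z.23 [ 0.6707 -0.2834  0.23  ] z.2 [ 0.6411 -0.3122  0.2   ]
scene z.23 [ 0.5728 -0.1244  0.23  ] z.2 [ 0.5388 -0.1461  0.2   ]
side z.23 [ 0.4654 -0.2078  0.23  ]
(array([ 0.4819, -0.1914,  0.1962]), np.float64(0.0817218649509272))
base [ 0.6482 -0.306   0.012 ] [ 0.6477 -0.3064  0.012 ]
foot [ 0.6412 -0.358   0.012 ] [ 0.5441 -0.0821  0.012 ] [ 0.6025 -0.0638  0.012 ] [ 0.6917 -0.341   0.012 ]
foot side end [ 0.6082 -0.072   0.012 ] [ 0.5504 -0.0933  0.012 ]
black hub [0.6488 0.0299 0.2   ] knob [0.5225 0.1798 0.23  ] [0.5129 0.1854 0.23  ]
```

```bash
python3 - <<'E'
import cv2
a=cv2.imread('pics/scene0.png')[130:280,150:300]
cv2.imwrite('pics/crop.png',cv2.resize(a,(600,600),interpolation=cv2.INTER_CUBIC))
E
```

```text
(no output)
```

View pics/crop.png

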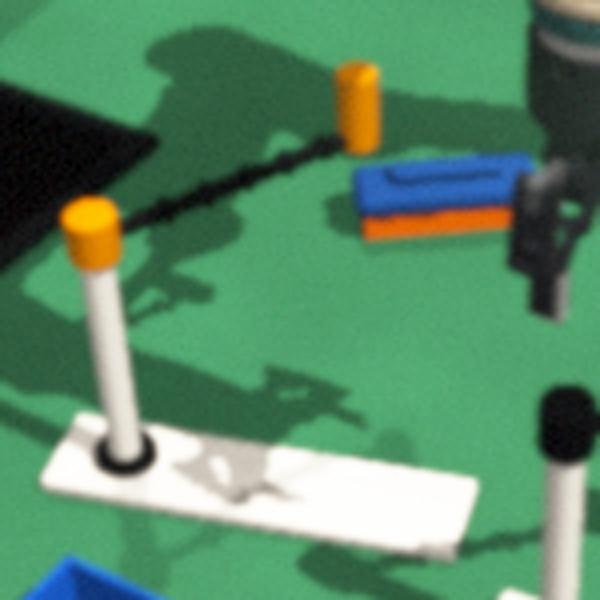

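```bash
python3 -m crank '{"translation":[[0,0,-40],[0,0,-40],[-36,-17,0],[-36,-17,0],[-36,-17,0],[-36,-17,0],[-36,-17,0],[-33,-18,0]],"roll":[0,0,0,0,0,0,0,0],"fingers":[1,1,1,1,1,1,1,1]}' 25
python3 -m crank '{"translation":[[0,0,0],[0,0,0],[0,0,0],[0,0,0],[0,0,0],[0,0,0],[0,0,0],[0,0,0]],"roll":[0.149,0.149,0.149,0.149,0.149,0.149,0.149,0.149],"fingers":[1,1,1,1,1,1,1,1]}'
python3 -m crank '{"translation":[[0,0,0],[0,0,0],[0,0,0],[0,0,0],[0,0,0],[0,0,0],[0,0,0],[0,0,0]],"roll":[0.149,0.149,0.149,0.149,0.149,0.149,0,0],"fingers":[1,1,1,1,1,1,1,1]}'
python3 - <<'E'
from h import *
from scipy.spatial.transform import Rotation as Ro
np.set_printoptions(precision=4,suppress=True)
s=manip.get_state();q=s['ee_rot'];R=Ro.from_quat([q[1],q[2],q[3],q[0]]).as_matrix()
print(s['clock'],s['position'],s['qpos']);print(R)
k=tri(('scene',(239.26,156.45)),('side',(358.47,185.99)));print('knob tri',k)
ims={n:get_image(n) for n in('scene','side','wrist')}
w=ims['wrist'];cv2.imwrite('pics/wrist1.png',w)
cv2.imwrite('pics/side1.png',ims['side'])
print([(list(a),c,onz('wrist',c,.24)) for a,c in blobs(w,(0,0,560,420))])
print([(list(a),c,onz('side',c,.2)) for a,c in blobs(ims['side'],(200,120,380,260))])
E
```

```text
clock: 0.9
position: [0.471, -0.2144, 0.3109]
ee_rot: [-0.0, 0.707, 0.707, -0.0]
contact_force: [0.3, -0.3, -0.1]
width: 0.0854
gripper_force: 0.0
clock: 1.7
position: [0.4718, -0.2128, 0.3108]
ee_rot: [-0.0, 0.983, 0.185, -0.0]
contact_force: [0.8, -0.2, -0.9]
width: 0.0856
gripper_force: 0.0
clock: 2.5
position: [0.4719, -0.2129, 0.311]
ee_rot: [-0.0, 0.967, -0.253, -0.0]
contact_force: [0.1, 0.9, 0.2]
width: 0.0855
gripper_force: 0.0
2.5 [ 0.4719 -0.2129  0.311 ] [-0.5583  0.1532  1.4729  0.0001  1.516   1.5246]
[[ 0.8717 -0.49   -0.0005]
 [-0.49   -0.8717  0.0004]
 [-0.0006 -0.0001 -1.    ]]
knob tri (array([ 0.4666, -0.223 ,  0.2232]), np.float64(0.0027754895027149395))
[([np.int32(280), np.int32(186), np.int32(39), np.int32(52), np.int32(1590)], array([297.8421, 212.6755]), array([ 0.4687, -0.2271,  0.24  ])), ([np.int32(337), np.int32(207), np.int32(40), np.int32(76), np.int32(341)], array([355.9326, 243.8475]), array([ 0.4255, -0.2534,  0.24  ]))]
[([np.int32(200), np.int32(120), np.int32(7), np.int32(40), np.int32(201)], array([202.2139, 140.393 ]), array([ 1.0035, -0.4287,  0.2   ])), ([np.int32(291), np.int32(161), np.int32(12), np.int32(16), np.int32(162)], array([296.0679, 168.4938]), array([ 0.6543, -0.315 ,  0.2   ])), ([np.int32(353), np.int32(173), np.int32(13), np.int32(26), np.int32(256)], array([358.6289, 185.3516]), array([ 0.4714, -0.2665,  0.2   ])), ([np.int32(205), np.int32(231), np.int32(14), np.int32(14), np.int32(51)], array([211.2941, 237.4118]), array([0.7395, 0.0542, 0.2   ]))]
```

View pics/wrist1.png

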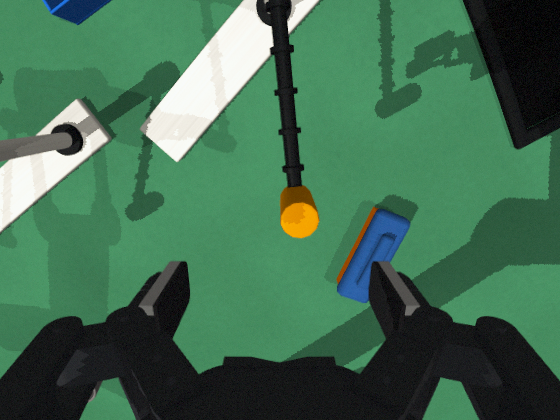

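Wrist view: the knob top is at (299,220), the bar runs up to the post at about (275,5), and the long-end corners of the yellow foot are near (143,128) and (178,161). The fingers are clear.

```bash
python3 - <<'E'
from h import *
np.set_printoptions(precision=4,suppress=True)
k=onz('wrist',(299,220),.25)
h=tri(('scene',(172.5,187.5)),('side',(296.07,168.5)));print('knob',k,'hub',h)
for z,c in((.012,[(143,128),(178,161)]),(.012,[(250,0),(318,0)])): print([onz('wrist',p,z) for p in c])
E1=onz('wrist',(178,161),.012);E2=onz('wrist',(318,1),.012)
G1=onz('wrist',(143,128),.012);G2=onz('wrist',(250,1),.012)
print([np.degrees(np.arctan2(*(a-b)[:2][::-1])) for a,b in((E1,E2),(G1,G2))])
p=h[0];v=(k-p)[:2];print('len',np.linalg.norm(v),np.degrees(np.arctan2(v[1],v[0])))
print('base wrist',onz('wrist',(275,8),.02))
s=manip.get_state()['position'];d=k-s;print('tool delta mm',1e3*np.array([.8717*d[0]-.49*d[1],-.49*d[0]-.8717*d[1]]))
E
```

```text
knob [ 0.4669 -0.2264  0.25  ] hub (array([ 0.6503, -0.303 ,  0.2077]), np.float64(0.0028004620538989345))
[array([ 0.6099, -0.0733,  0.012 ]), array([ 0.5469, -0.0899,  0.012 ])]
[array([ 0.672 , -0.2844,  0.012 ]), array([ 0.63 , -0.359,  0.012])]
[np.float64(107.00650047977402), np.float64(106.18402603153812)]
len 0.19877338807503278 157.33916683797935
base wrist [ 0.6464 -0.3061  0.02  ]
tool delta mm [ 2.1033 14.1973]
```

Post ≈ (0.648,-0.305), foot direction ≈ 107°, arm ≈ 156°. That gives an angle of 0.86 rad and an arm length of 0.198, both consistent with what is given. The swing needed is about 0.71 rad.

```bash
python3 -m crank '{"translation":[[2,14,0],[0,0,30],[0,0,30],[0,0,23],[0,0,20],[0,0,0]],"roll":[0,0,0,0,0,0],"fingers":[1,1,1,1,1,1]}'
python3 -m crank '{"translation":[[0,0,0],[0,0,0],[0,0,0],[0,0,0],[0,0,0],[0,0,0],[0,0,0],[0,0,0]],"roll":[0,0,0,0,0,0,0,0],"fingers":[0.2,0.2,0.2,0.2,0.2,0.2,0.2,0.2]}' 25
```

```text
clock: 3.25
position: [0.4648, -0.2259, 0.2056]
ee_rot: [-0.001, 0.967, -0.255, -0.003]
contact_force: [0.3, 0.4, -0.6]
width: 0.0853
gripper_force: 0.0
clock: 4.05
position: [0.4673, -0.2265, 0.2093]
ee_rot: [0.0, 0.967, -0.255, 0.001]
contact_force: [-1.1, -0.6, 5.4]
width: 0.0274
gripper_force: 26.2
```

```bash
python3 -m crank '{"translation":[[1,9,0],[1,9,0],[1,9,0],[1,9,0],[1,9,0],[1,9,0],[1,9,0],[1,9,0]],"roll":[-0.045,-0.045,-0.045,-0.045,-0.045,-0.045,-0.045,-0.045],"fingers":[0.2,0.2,0.2,0.2,0.2,0.2,0.2,0.2]}'
```

```text
clock: 4.85
position: [0.4512, -0.2964, 0.2094]
ee_rot: [0.0, 0.997, -0.077, 0.002]
contact_force: [4.4, 2.3, 3.4]
width: 0.0273
gripper_force: 26.1
```

```bash
python3 -m crank '{"translation":[[1,9,0],[1,9,0],[1,9,0],[1,9,0],[1,9,0],[1,8,0],[1,8,0],[0,7,0]],"roll":[-0.045,-0.045,-0.045,-0.045,-0.04,-0.04,-0.04,-0.04],"fingers":[0.2,0.2,0.2,0.2,0.2,0.2,0.2,0.2]}'
python3 -m crank '{"translation":[[0,0,0],[0,0,0],[0,0,0]],"roll":[0,0,0],"fingers":[0.2,0.2,0.2]}'
```

```text
clock: 5.65
position: [0.4594, -0.3631, 0.2094]
ee_rot: [-0.0, 0.996, 0.093, 0.004]
contact_force: [9.0, 4.6, 4.2]
width: 0.0277
gripper_force: 26.0
clock: 5.95
position: [0.4596, -0.3635, 0.2094]
ee_rot: [0.0, 0.996, 0.093, 0.004]
contact_force: [7.1, 2.0, 3.3]
width: 0.0272
gripper_force: 26.0
```

At the target angle. Next: release, go straight up, then look.

```bash
python3 -m crank '{"translation":[[0,0,0],[0,0,0],[0,0,0],[0,0,0],[0,0,0],[0,0,0],[0,0,0],[0,0,0]],"roll":[0,0,0,0,0,0,0,0],"fingers":[1,1,1,1,1,1,1,1]}'
python3 -m crank '{"translation":[[0,0,-20],[0,0,-30],[0,0,-30],[0,0,-30],[0,0,-20],[0,0,0],[0,0,0],[0,0,0]],"roll":[0,0,0,0,0,0,0,0],"fingers":[1,1,1,1,1,1,1,1]}'
python3 - <<'E'
from h import *
w=get_image('wrist');cv2.imwrite('pics/wrist2.png',w)
print([(a[4],c,onz('wrist',c,.24)) for a,c in blobs(w,(0,0,560,420))])
a=get_image('scene');cv2.imwrite('pics/scene2.png',a)
E
```

```text
clock: 6.75
position: [0.4556, -0.3639, 0.2083]
ee_rot: [0.0, 0.996, 0.092, 0.0]
contact_force: [1.1, -0.0, -0.1]
width: 0.0855
gripper_force: 0.0
clock: 7.55
position: [0.4551, -0.3634, 0.3367]
ee_rot: [-0.001, 0.996, 0.092, -0.001]
contact_force: [-0.4, -0.3, 1.3]
width: 0.0855
gripper_force: 0.0
[(np.int32(1302), array([280.01689708, 200.02688172]), array([ 0.46113693, -0.36319293,  0.24      ])), (np.int32(94), array([207.96808511, 233.84042553]), array([ 0.42130223, -0.30978017,  0.24      ])), (np.int32(805), array([551.83229814, 347.5689441 ]), array([ 0.35898932, -0.66352595,  0.24      ]))]
```

View pics/wrist2.png

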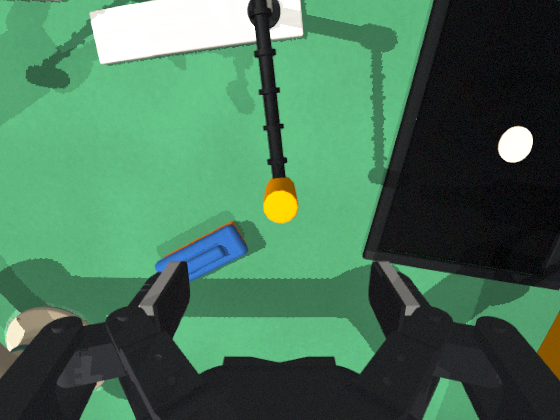

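View pics/scene2.png

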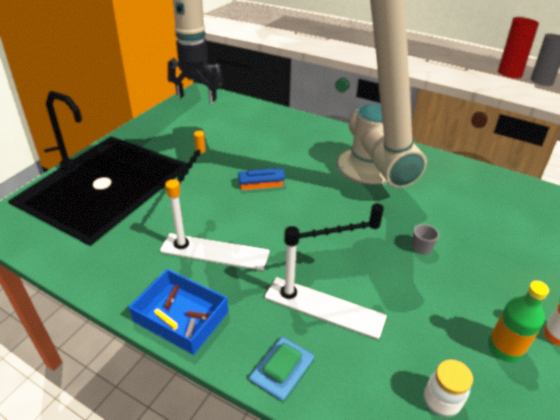

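The wrist view shows the knob top at (281,207), with the bar square to the foot's edge, which runs (103,63) to (302,35). The measured knob position gives 197° against a foot at 107°. In the scene view the black knob is still at (376,216) and the gripper is clear.

```bash
python3 -c "
from rig import manip
print(manip.sign_off())"
```

```text
the job is handed in; nothing more can be done
None
```

The yellow-knobbed arm now stands at about 90° to its foot by my camera measurement, let go and staying put; the black-knobbed arm was not touched, and the job is handed in (sign-off returned no verdict).

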